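# Build a cork ring stand and seat the round flask on it

### The job

Build a raised stand for the round-bottom flask on the white tile: stack the three empty cork rings on it, centred one on another, the largest lowest, then the middle one, then the smallest. Then take the flask from the cork ring it rests in and set it gently, without dropping it, upright in the hole of the topmost ring. Leave the tape roll and the petri dish where they lie.

Things in the scene. Friction and masses are not known exactly. Their poses are not given: they have to be found in the camera images.
- tile: White square glazed tile, 120 x 120 x 8 mm, fixed flat on the bench. Origin at the centre of its underside (its top is 8 mm above it); z up. (A fixed water bath, 0.22 m tall, stands at the left of the bench; swing round in front of it.)
- cork_large: Largest empty cork ring, loose, lying flat: outside diameter 145 mm, hole about 77 mm (wall about 34 mm wide), 30 mm high, 90 g. Round, so its yaw does not matter. Origin on the axis at the underside; z is its axis. Can be lifted by gripping across the wall at one side, one finger in the hole.
- cork_medium: Middle-sized empty cork ring, loose, lying flat: outside diameter 110 mm, hole about 58 mm (wall about 26 mm wide), 26 mm high, 70 g. Origin on the axis at the underside; z is its axis.
- cork_small: Smallest empty cork ring, loose, lying flat: outside diameter 80 mm, hole 40 mm (wall 20 mm wide), 24 mm high, 50 g. Origin on the axis at the underside; z is its axis.
- flask_rest: Cork ring, 132 mm outside diameter, 28 mm high, fixed to the bench; the round flask rests in it at the start. It is not part of the stack. Origin on the axis at the underside.
- round_flask: Empty round-bottom glass flask, 133 mm tall: bulb 88 mm in diameter, straight neck 25 mm in diameter from 88 mm above the origin up to the rim; 110 g. Origin at the lowest point of the bulb; z runs up the neck. It starts about 13 mm above the bench; seated in the smallest ring it is 19 mm above that ring's underside. Grip it by the neck from above.
- tape_roll: Roll of pale yellow label tape lying flat, 72 mm in diameter, 18 mm high, with a 25 mm hole; loose. Not a cork ring: leave it alone. Origin at the centre of its underside.
- petri_dish: Clear lidded petri dish lying flat, 59 mm in diameter, 15 mm high; loose. Leave it alone. Origin at the centre of its underside.

How it is judged (in metres and radians):
On the way, in this order (a step that is already met when the one before it is completed fails the run):
1. largest cork ring flat on the tile, centred, let go (horizontal distance between cork_large and tile below 0.012 m and z of cork_large in the frame of tile between 0.002 and 0.014 m and angle between cork_large's own z axis and vertical below 0.12 rad and contact force between the fingers and cork_large below 0.5 N), for 0.2 s.
2. middle cork ring on the largest, let go (horizontal distance between cork_medium and cork_large below 0.012 m and z of cork_medium in the frame of cork_large between 0.024 and 0.036 m and angle between cork_medium's own z axis and vertical below 0.12 rad and contact force between the fingers and cork_medium below 0.5 N), for 0.2 s.
3. smallest cork ring on the middle one, let go (horizontal distance between cork_small and cork_medium below 0.012 m and z of cork_small in the frame of cork_medium between 0.02 and 0.032 m and angle between cork_small's own z axis and vertical below 0.12 rad and contact force between the fingers and cork_small below 0.5 N), for 0.2 s.
At the end, for the whole second after the job is handed in: The largest ring lies flat on the tile, the middle ring on it, the smallest on that, each centred within 12 mm on the one below; the flask sits in the smallest ring's hole, centred within 10 mm and within 0.2 rad of upright; all released and at rest (horizontal distance between cork_large and tile below 0.012 m and z of cork_large in the frame of tile between 0.002 and 0.014 m and angle between each of cork_large, cork_medium, cork_small's own z axis and vertical below 0.12 rad and horizontal distance between cork_medium and cork_large below 0.012 m and z of cork_medium in the frame of cork_large between 0.024 and 0.036 m and horizontal distance between cork_small and cork_medium below 0.012 m and z of cork_small in the frame of cork_medium between 0.02 and 0.032 m and horizontal distance between round_flask and cork_small below 0.01 m and z of round_flask in the frame of cork_small between 0.01 and 0.026 m and angle between round_flask's own z axis and vertical below 0.2 rad and linear speed of each of cork_large, cork_medium, cork_small, round_flask below 0.02 m/s and angular speed of each of cork_large, cork_medium, cork_small, round_flask below 0.2 rad/s); the robot touches nothing.
It fails at once if the tape roll was moved by more than 30 mm (distance of tape_roll from where it was at the start of the episode above 0.03 m).
It fails at once if the petri dish was moved by more than 30 mm (distance of petri_dish from where it was at the start of the episode above 0.03 m).
It fails at once if the flask was dropped or fell (faster than 0.5 m/s while not held) (linear speed of round_flask above 0.5 m/s and contact force between the fingers and round_flask below 0.05 N).
It fails at once if the flask was tipped by more than 0.7 rad (angle between round_flask's own z axis and vertical above 0.7 rad).
It also fails if it takes over 128 s, if anything falls off the work surface, if the arm or the gripper's body presses on something with over 40 N, if the wrist force passes 120 N, or if a joint passes its speed limit or range.

### The arm

A 6-joint arm with a two-finger parallel gripper is mounted at the origin on a cart in front of the work surface, level with it; the furniture and walls round the work are solid. World frame = base frame: x ahead of the robot, y to its left, z up, the work surface at z = 0. Lengths are in mm, angles in rad, forces in N, time in s.
With the tool pointing down it reaches from about 275 to 1000 mm from the base axis. Payload 8.4 kg.
Tool frame: the origin (TCP) lies at the very end of the fingers, on their centre line; the grasp point (between the pads) lies 19 mm behind it; z points along the fingers, y is the line along which they close (so a half turn about z gives the same grasp; the last joint's range is limited). The gripper opens to 85 mm and grips with 20 to 120 N. Pads are 22 mm wide; open, the fingers measure 114 mm over their backs; the gripper's body (76 mm by 85 mm) begins 54 mm behind the grasp point. The pads swing forward as they close: fully open they stand 13 mm farther back than shut.
Start: joints at [1.27, 0.353, 1.633, -0, 1.155, -0.002], TCP at [183.982, 597.309, 231.281] pointing down, gripper open.
Joint ranges: [-2.63, 2.63], [-0.92, 2.1], [0.06, 2.66], [-1.3, 4.44], [0, 2.69], [-3.02, 3.02]. Speed limits (rad/s): [2.22, 2.22, 2.79, 3.14, 3.14, 3.14].

### API

Orientations are given as [roll, pitch, yaw] about the fixed x, y, z axes, in that order (R = Rz(yaw) Ry(pitch) Rx(roll)).
In Python, from rig import sensors, grab_frame, camera_params, order gives the robot as it stands. The module is installed in compiled form; this text tells all that it offers.
- The arm moves only by the tool move_arm, never from a script. Its argument "motion" is a list of rows, each a list of 7 numbers: the turn, a rotation vector about the tool's x, y, z in normalised numbers (1 is pi/2 rad), then the shift along the tool's x, y, z in shares of 100 cm (1.0 is 100 cm), then the finger opening in m, from 0 to 0.0854. A call has 1 to 8 rows; each row is the pose to reach, as a shift and turn from the pose commanded when the call began, along the tool's axes at that moment; what a row does not reach only later rows make up. A row lasts 1/8 s, in which the tool goes at most 62.5 mm and 10.7 degrees, less where a joint would pass 70% of its speed; a pose out of reach is approached as far as the arm can. A call with a gripper value outside its range is refused whole. The fingers move at their own pace and stop on an object; "grip_force" is the grip in N (left out, the last holds). Time passes only in rows, so rows that repeat a pose let the fingers close. It gives the time, the measured TCP pose, the force, the opening and the grip force at its end, in the units of the state.
- sensors.sense(): the state, without advancing time (a new reading comes with each control period).
- grab_frame(name): name is "scene" or "top" or "wrist"; returns (picture, depth): 384x512x3 uint8, red, green, blue; 384x512 float32, mm along the optical axis (not along the pixel's ray), 0 where there is no reading.
- camera_params(name): a dict with "camera_matrix" (3x3 intrinsics, pixels), "k1" (the pictures are not rectified: a ray, as slopes to the right and down, at radius r is drawn at 1 + k1 r^2 times it, then the intrinsics apply), "world_from_camera" (4x4, takes a point from camera to world coordinates). Camera axes: x right, y down, z forward; pixel columns grow to the right and rows downward; lengths in mm; the calibration is good to about 2 mm. A picture is of the moment at which its call begins: read the wrist's pose just before it. camera_params takes no time and is no camera call; for the wrist camera it gives the pose at the moment of the call.
- order.sign_off(): hands the job in; it is judged then, once.
The state is a dict: "clock": time; "qpos": joint angles; "qvel": joint speeds; "joint_efforts": joint torques, N m; "eef_pos": TCP position; "tcp_rot": TCP orientation; "contact_force": force on the tool from outside, world axes, zero at the start; "wrist_torque": the same for the moment, N m; "opening": opening from 0.0 (shut) to 1.0 (fully open); "grasp_force": force on a finger pad.
Only numpy, scipy, OpenCV 4.12 (cv2) and the standard library are available. Lean on these libraries where they do the work, as an engineer would, in place of code of your own. Each camera call takes 0.05 s, during which the arm holds its last target. There are 200 camera calls.

## Working session

There is one attempt and no reset: what is moved stays moved. The work goes in short steps, Python scripts to look and compute and a tool call to move; the robot and the scene stay as the last step left them, time stands still between calls to the robot, and variables do not carry over. Pictures are saved under pics/ and viewed, at most 14 in all, crops included, and the job is handed in when it is done.

Besides the shell and the picture viewer there is one more tool, called as name([rows], argument=value, ...), one row to a line, values as JSON. move_arm: Moves the arm, as the interface text tells. Its arguments: {"type":"object","properties":{"motion":{"type":"array","items":{"type":"array","items":{"type":"number"}}},"grip_force":{"type":"number"}},"required":["motion"]}

```bash
mkdir -p pics
cat > h.py <<'E'
import numpy as np, cv2
from rig import sensors, grab_frame, camera_params, order
def ray(cp,u,v):
    K=np.array(cp["camera_matrix"],float); k=cp["k1"]
    d=np.array([(u-K[0,2])/K[0,0],(v-K[1,2])/K[1,1]]); s=d.copy()
    for _ in range(20): s=d/(1+k*(s@s))
    T=np.array(cp["world_from_camera"]); return T[:3,3], T[:3,:3]@np.array([s[0],s[1],1])
def onz(cp,u,v,z):
    o,d=ray(cp,u,v); return o+d*(z-o[2])/d[2]
def cloud(cp,depth):
    K=np.array(cp["camera_matrix"],float); D=np.array([cp["k1"],0,0,0],float)
    h,w=depth.shape; g=np.stack(np.meshgrid(np.arange(w),np.arange(h)),-1).reshape(-1,1,2).astype(float)
    p=cv2.undistortPoints(g,K,D).reshape(-1,2); z=depth.reshape(-1,1).astype(float)
    T=np.array(cp["world_from_camera"]); P=np.hstack([p*z,z])@T[:3,:3].T+T[:3,3]
    return P.reshape(h,w,3)
E
python3 - <<'E'
from h import *
s=sensors.sense(); print({k:np.round(v,3).tolist() for k,v in s.items()})
for n in ("scene","top"):
    im,d=grab_frame(n); cp=camera_params(n); print(n,cp)
    cv2.imwrite(f"pics/{n}0.png",im[...,::-1]); np.savez(f"{n}0.npz",im=im,d=d)
E
```

```text
{'clock': 0.0, 'qpos': [1.27, 0.354, 1.634, -0.0, 1.155, -0.002], 'qvel': [-0.0, 0.001, 0.002, -0.0, 0.001, 0.001], 'joint_efforts': [-0.0, -60.525, -34.206, -0.0, 0.009, -0.0], 'eef_pos': [183.841, 596.846, 230.562], 'tcp_rot': [-3.14, 0.0, 2.843], 'contact_force': [0.112, 0.763, 0.293], 'wrist_torque': [0.039, 0.056, 0.009], 'grasp_force': 0.0, 'opening': 1.003}
scene {'camera_matrix': array([[436.87076825,   0.        , 264.95750585],
       [  0.        , 436.87076825, 185.38743635],
       [  0.        ,   0.        ,   1.        ]]), 'k1': 0.012280649722544333, 'world_from_camera': array([[ 5.29549719e-01, -5.43528011e-01,  6.51271369e-01,
        -9.08200231e+01],
       [-8.48206213e-01, -3.49326368e-01,  3.98142323e-01,
        -5.23912708e+02],
       [ 1.11047571e-02, -7.63248577e-01, -6.46009516e-01,
         6.70897496e+02],
       [ 0.00000000e+00,  0.00000000e+00,  0.00000000e+00,
         1.00000000e+00]])}
top {'camera_matrix': array([[370.39047988,   0.        , 254.71628936],
       [  0.        , 370.39047988, 192.32132187],
       [  0.        ,   0.        ,   1.        ]]), 'k1': -0.1192359863670498, 'world_from_camera': array([[ 1.38225896e-02, -9.95619734e-01,  9.24677349e-02,
         4.57569019e+02],
       [-9.99464124e-01, -1.65014815e-02, -2.82695169e-02,
        -1.00380694e+02],
       [ 2.96715435e-02, -9.20274258e-02, -9.95314298e-01,
         1.00917482e+03],
       [ 0.00000000e+00,  0.00000000e+00,  0.00000000e+00,
         1.00000000e+00]])}
```

View pics/scene0.png

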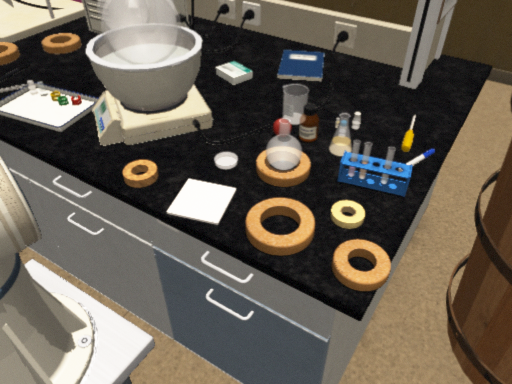

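View pics/top0.png

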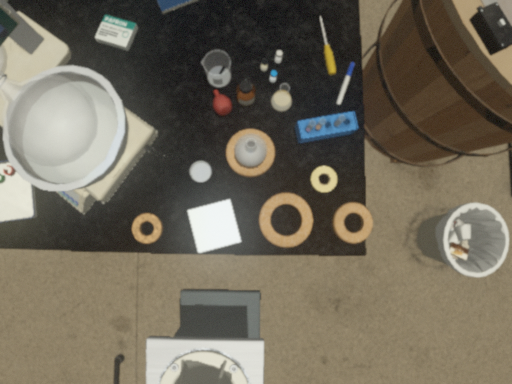

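The pictures show the tile at (214,226) in the top view, the large ring at (286,220), medium (352,222), small (147,228), flask (250,153), tape (323,179) and dish (200,171). The water bath on the left is at about (65,128).

```bash
cat >> h.py <<'E'
def corks(n,im,d,cp):
    "ring-like orange blobs -> ellipse centre of the hull of the top face, cast on top plane"
    hsv=cv2.cvtColor(im,cv2.COLOR_RGB2HSV); m=cv2.inRange(hsv,(6,80,90),(22,255,255))
    cs,_=cv2.findContours(cv2.morphologyEx(m,cv2.MORPH_OPEN,np.ones((3,3))),cv2.RETR_EXTERNAL,cv2.CHAIN_APPROX_NONE)
    P=cloud(cp,d); out=[]
    for c in cs:
        if cv2.contourArea(c)<350: continue
        mm=np.zeros(m.shape,np.uint8); cv2.drawContours(mm,[c],-1,255,-1)
        q=P[(mm>0)&(m>0)]; zt=np.percentile(q[:,2],80)
        q=q[abs(q[:,2]-zt)<4]
        (x,y),r=cv2.minEnclosingCircle(q[:,:2].astype(np.float32))
        out.append((n,c.reshape(-1,2).mean(0).round().tolist(),"z",round(float(zt),1),"c",round(x,1),round(y,1),"d",round(2*r,1),"mean",q[:,:2].mean(0).round(1).tolist()))
    return out
E
python3 - <<'E'
from h import *
for n in ("top","scene"):
    f=np.load(n+"0.npz"); im,d=f["im"],f["d"]; cp=camera_params(n)
    for o in corks(n,im,d,cp): print(*o)
    P=cloud(cp,d); hsv=cv2.cvtColor(im,cv2.COLOR_RGB2HSV)
    m=cv2.inRange(hsv,(0,0,200),(180,40,255)); k,lab,st,ce=cv2.connectedComponentsWithStats(m)
    for i in range(1,k):
        if st[i,4]>150:
            q=P[lab==i]; c=onz(cp,*ce[i],8); print(n,"white",ce[i].round(),st[i,4],"z",np.median(q[:,2]).round(1),"ctr on z=8",c[:2].round(1))
    # flask: neck rim high points near the flask rest
    R=P[(abs(P[...,0]-545)<150)&(abs(P[...,1]+100)<150)]; 
    g=R[(R[:,2]>110)&(R[:,2]<150)]; print(n,"high pts",len(g),g.mean(0).round(1) if len(g) else "",g.max(0).round(1) if len(g) else "")
    m=cv2.inRange(hsv,(23,40,120),(35,255,255)); k,lab,st,ce=cv2.connectedComponentsWithStats(m)
    for i in range(1,k):
        if st[i,4]>100: print("tape?",ce[i].round(),onz(cp,*ce[i],18).round(0))
f=np.load("top0.npz"); a=f["im"][120:190,180:300]; b=np.load("scene0.npz")["im"][105:200,205:365]
cv2.imwrite("pics/crop1.png",np.vstack([cv2.resize(a,(480,280)),cv2.resize(b,(480,285))])[...,::-1])
E
```

```text
top [147.0, 228.0] z 24.8 c 449.2 158.8 d 79.1 mean [448.8, 158.9]
top [353.0, 222.0] z 26.4 c 471.6 -395.5 d 109.2 mean [472.0, -395.8]
top [286.0, 219.0] z 30.7 c 476.9 -211.6 d 145.0 mean [476.5, -210.5]
top [250.0, 152.0] z 29.0 c 657.2 -113.6 d 132.1 mean [651.2, -112.2]
top [468.0, 18.0] z 358.7 c 878.8 -549.4 d 108.7 mean [889.4, -549.6]
top white [116.  36.] 286 z 26.3 ctr on z=8 [1002.3  281.1]
top white [ 54. 132.] 6338 z 172.6 ctr on z=8 [712.4 440.4]
top white [ 59. 126.] 2511 z 328.9 ctr on z=8 [730.8 427.7]
top white [124. 153.] 850 z 64.7 ctr on z=8 [653.2 234.6]
top white [201. 172.] 211 z 14.9 ctr on z=8 [604.3  19.4]
top white [214. 226.] 1951 z 7.4 ctr on z=8 [458.4 -19.6]
top white [474. 238.] 721 z -408.9 ctr on z=8 [ 428.8 -760.3]
top white [205. 359.] 3531 z -0.0 ctr on z=8 [102.8  -1. ]
top high pts 79 [ 655.5 -113.   131.4] [ 668.6 -100.3  144.9]
tape? [42. 30.] [1024.  512.   18.]
tape? [11. 46.] [976. 605.  18.]
tape? [330.  59.] [ 935. -338.   18.]
tape? [282. 100.] [ 810. -200.   18.]
tape? [126. 164.] [621. 224.  18.]
tape? [324. 179.] [ 590. -316.   18.
[... 796 characters left out ...]
te [ 44. 107.] 1778 z 2.6 ctr on z=8 [527.6 618.8]
scene white [283. 154.] 318 z 74.9 ctr on z=8 [708.  -87.9]
scene white [226. 159.] 251 z 16.2 ctr on z=8 [609.8  21.5]
scene white [202. 201.] 1929 z 9.0 ctr on z=8 [455.8 -23.6]
scene white [224. 270.] 182 z -90.5 ctr on z=8 [ 323.6 -182.4]
scene white [ 91. 334.] 5988 z 1.9 ctr on z=8 [ 97.2 -74.4]
scene white [226. 307.] 161 z -230.3 ctr on z=8 [ 259.3 -233.9]
scene high pts 198 [ 652.1 -117.9  130.1] [ 671.1 -103.   145.7]
tape? [65.  5.] [1138. 1278.   18.]
tape? [23. 17.] [ 942. 1292.   18.]
tape? [168. 112.] [695. 285.  18.]
tape? [112. 106.] [631. 445.  18.]
tape? [408. 139.] [ 934. -340.   18.]
tape? [348. 212.] [ 590. -319.   18.]
```

View pics/crop1.png

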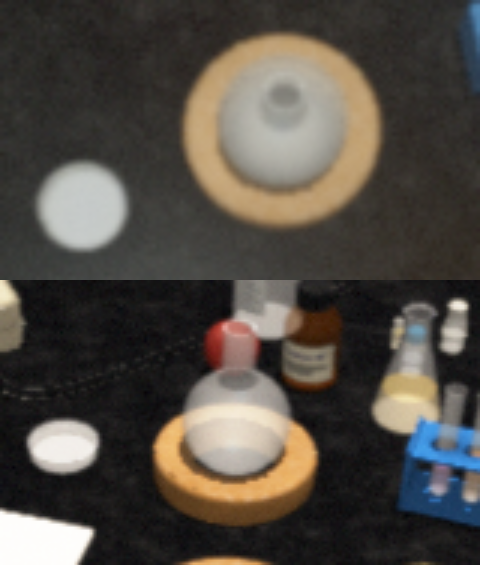

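The crop shows the flask upright in its rest. Both cameras put the rings within about 4 mm of each other, so I'll average them. Next I move over the large ring.

```bash
cat >> h.py <<'E'
from scipy.spatial.transform import Rotation as Ro
def go(x,y,z,yaw=None):
    "print turn and shift (tool axes) from the measured pose to TCP x,y,z mm, tool down"
    s=sensors.sense(); R=Ro.from_euler("xyz",s["tcp_rot"]); 
    if yaw is None: yaw=s["tcp_rot"][2]
    G=Ro.from_euler("xyz",[np.pi,0,yaw])
    print("turn",(R.inv()*G).as_rotvec().round(4).tolist(),"shift_m",(R.inv().apply(np.array([x,y,z])-s["eef_pos"])/1000).round(4).tolist())
def near(c,r):
    "grip on the near side of a ring: x,y,yaw"
    a=np.arctan2(c[1],c[0]); return c[0]-r*np.cos(a),c[1]-r*np.sin(a),a+np.pi/2
E
python3 - <<'E'
from h import *
f=np.load("top0.npz"); P=cloud(camera_params("top"),f["d"])
q=P[(P[...,2]>40)&(P[...,1]>0)&(P[...,0]>300)&(P[...,2]<400)]
print("bath min x",q[:,0].min(),"min y",q[:,1].min())
q=q[q[:,2]>150]; print("bowl min",q.min(0),q.max(0))
x,y,w=near((476.5,-213.0),55.5); print(x,y,w); go(x,y,150,w)
E
```

```text
bath min x 500.6638614611107 min y 0.10319770628282754
bowl min [528.38520276 165.35061371 150.14847805] [1002.1286189   522.38195754  361.51756115]
425.8318091850505 -190.35084020234157 1.1504321308193588
turn [-0.0009, 0.0011, 1.6924] shift_m [-0.463, -0.681, 0.0815]
```

Careful with the scale: turns go in shares of pi/2 rad. That gives: 1.3 rad / 1.5708 = 0.8276.

move_arm([
  [0,0,0.1146,-0.034,-0.05,0,0.085],
  [0,0,0.2292,-0.068,-0.1,0,0.085],
  [0,0,0.3438,-0.102,-0.15,0,0.085],
  [0,0,0.4584,-0.136,-0.2,0,0.085],
  [0,0,0.573,-0.17,-0.25,0,0.085],
  [0,0,0.6875,-0.204,-0.3,0,0.085],
  [0,0,0.7639,-0.238,-0.35,0,0.085],
  [0,0,0.8276,-0.272,-0.4,0,0.085],
], grip_force=30)

```text
clock: 1.1
eef_pos: [326.3, 133.2, 231.4]
tcp_rot: [3.141, -0.0, 1.54]
contact_force: [1.1, 0.8, 0.2]
opening: 0.994
grasp_force: 0.0
```

```bash
python3 -c "
from h import *
x,y,w=near((476.5,-213.0),55.5); go(x,y,150,w)"
```

```text
turn [0.0007, -0.0004, 0.3894] shift_m [-0.3203, 0.1094, 0.0814]
```

Converted, 0.389 rad / 1.5708 = 0.2476.

move_arm([
  [0,0,0.0446,-0.055,0.019,0.014,0.085],
  [0,0,0.0891,-0.11,0.038,0.028,0.085],
  [0,0,0.1337,-0.165,0.057,0.042,0.085],
  [0,0,0.1783,-0.22,0.075,0.056,0.085],
  [0,0,0.2228,-0.275,0.094,0.07,0.085],
  [0,0,0.2476,-0.32,0.109,0.081,0.085],
  [0,0,0.2476,-0.32,0.109,0.081,0.085],
])

```text
clock: 1.98
eef_pos: [426.4, -190.5, 149.3]
tcp_rot: [-3.141, 0.0, 1.15]
contact_force: [-0.7, -0.2, -0.0]
opening: 0.995
grasp_force: 0.0
```

```bash
python3 -c "
from h import *
print(sensors.sense()['eef_pos'])
cp=camera_params('wrist'); im,d=grab_frame('wrist'); cv2.imwrite('pics/w1.png',im[...,::-1]); print(cp['world_from_camera'].round(2))
for o in corks('w',im,d,cp): print(*o)
x,y,w=near((476.5,-213.0),55.5); go(x,y,3,w)"
```

```text
[ 426.43530718 -190.4694956   149.32388378]
[[ 9.1000e-01 -3.9000e-01 -1.3000e-01  4.5864e+02]
 [-4.1000e-01 -8.7000e-01 -2.8000e-01 -1.1814e+02]
 [-0.0000e+00  3.1000e-01 -9.5000e-01  2.9244e+02]
 [ 0.0000e+00  0.0000e+00  0.0000e+00  1.0000e+00]]
w [351.0, 337.0] z 26.5 c 441.0 -380.2 d 85.3 mean [438.7, -374.9]
w [459.0, 210.0] z 15.2 c 580.7 -303.9 d 65.3 mean [573.7, -290.5]
w [329.0, 173.0] z 31.0 c 476.4 -212.9 d 145.0 mean [477.3, -206.4]
w [475.0, 26.0] z 28.8 c 615.8 -147.4 d 79.2 mean [617.4, -146.9]
w [126.0, 192.0] z -747.8 c -111.2 -387.0 d 1581.2 mean [-146.5, -397.7]
turn [-0.0017, -0.0001, 0.0009] shift_m [-0.0013, 0.001, 0.1465]
```

View pics/w1.png

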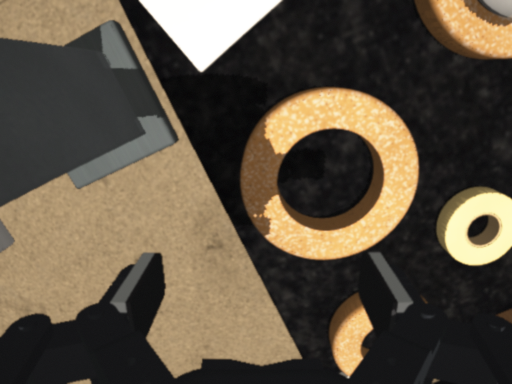

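The wrist picture shows the large ring centred at about (330,173), between the fingers' reach. Its fix of (476.4, -212.9) agrees with my average, so I descend and grip.

move_arm([
  [0,0,0,-0.001,0.001,0.05,0.085],
  [0,0,0,-0.001,0.001,0.1,0.085],
  [0,0,0,-0.001,0.001,0.135,0.085],
  [0,0,0,-0.001,0.001,0.146,0.085],
  [0,0,0,-0.001,0.001,0.146,0.02],
  [0,0,0,-0.001,0.001,0.146,0.02],
  [0,0,0,-0.001,0.001,0.146,0.02],
  [0,0,0,-0.001,0.001,0.146,0.02],
], grip_force=40)

```text
clock: 3.02
eef_pos: [427.5, -189.5, 5.8]
tcp_rot: [3.14, -0.0, 1.154]
contact_force: [-1.7, 1.8, 11.1]
opening: 0.382
grasp_force: 35.7
```

move_arm([
  [0,0,0,0,0,-0.01,0.02],
  [0,0,0,0,0,-0.03,0.02],
  [0,0,0,0,0,-0.055,0.02],
  [0,0,0,0,0,-0.07,0.02],
  [0,0,0,0,0,-0.07,0.02],
])

```text
clock: 3.65
eef_pos: [427.5, -189.7, 75.5]
tcp_rot: [3.139, 0.0, 1.154]
contact_force: [0.3, -0.2, -1.3]
opening: 0.381
grasp_force: 36.7
```

```bash
cat >> h.py <<'E'
def held(zlo,zhi,zplane=None):
    "orange points between heights, top camera: circle"
    for n in ("top","wrist","scene"):
        cp=camera_params(n); im,d=grab_frame(n); cp=cp
        hsv=cv2.cvtColor(im,cv2.COLOR_RGB2HSV); m=cv2.inRange(hsv,(6,80,60),(22,255,255))
        m=cv2.morphologyEx(m,cv2.MORPH_OPEN,np.ones((3,3)))
        P=cloud(cp,d); k=(m>0)&(P[...,2]>zlo)&(P[...,2]<zhi)&(P[...,0]>350)&(P[...,0]<700)&(P[...,1]<260)&(P[...,1]>-500)
        q=P[k]
        if len(q)<30: print(n,"none"); continue
        (x,y),r=cv2.minEnclosingCircle(q[:,:2].astype(np.float32))
        A=np.c_[q[:,:2]-q[:,:2].mean(0),np.ones(len(q))]; pl=np.linalg.lstsq(A,q[:,2],rcond=None)[0]
        print(n,len(q),"c",round(x,1),round(y,1),"d",round(2*r,1),"z",np.median(q[:,2]).round(1),"slope",pl[:2].round(3))
E
python3 - <<'E'
from h import *
print({k:np.round(v,2).tolist() for k,v in sensors.sense().items() if k in("eef_pos","tcp_rot","opening","grasp_force")})
held(85,120)
cp=camera_params("wrist"); im,d=grab_frame("wrist"); cv2.imwrite("pics/w2.png",im[...,::-1])
m=cv2.inRange(cv2.cvtColor(im,cv2.COLOR_RGB2HSV),(0,0,200),(180,40,255)); k,lab,st,ce=cv2.connectedComponentsWithStats(m); print(st[1:][st[1:,4]>300])
E
```

```text
{'eef_pos': [427.51, -189.69, 75.52], 'tcp_rot': [3.14, 0.0, 1.15], 'grasp_force': 36.73, 'opening': 0.38}
top 832 c 482.5 -212.2 d 142.1 z 98.8 slope [ 0.009 -0.   ]
wrist 31388 c 463.9 -209.9 d 162.6 z 99.1 slope [-0.022  0.01 ]
scene 1684 c 475.6 -216.0 d 145.9 z 98.6 slope [0.01 0.02]
[[ 119    0  142   71 5239]]
```

```bash
python3 -c "
from h import *
x,y,w=near((457,-21.5),55.2); print(x,y,w); go(x,y,75,w)"
```

```text
401.8609864574547 -18.905932623271937 1.5237850381876175
turn [-0.0013, -0.0003, -0.37] shift_m [0.1457, -0.0911, -0.0013]
```

Converted, -0.37 rad / 1.5708 = -0.2355.

move_arm([
  [0,0,-0.0318,0.02,-0.0125,0,0.02],
  [0,0,-0.07,0.045,-0.028,0,0.02],
  [0,0,-0.1146,0.073,-0.046,0,0.02],
  [0,0,-0.1592,0.1,-0.062,0,0.02],
  [0,0,-0.1974,0.124,-0.078,0,0.02],
  [0,0,-0.2228,0.139,-0.087,0,0.02],
  [0,0,-0.2355,0.146,-0.091,0,0.02],
  [0,0,-0.2355,0.146,-0.091,0,0.02],
])

```text
clock: 4.85
eef_pos: [402.5, -18.8, 74.0]
tcp_rot: [-3.141, 0.0, 1.524]
contact_force: [-0.4, -0.5, -1.7]
opening: 0.38
grasp_force: 36.8
```

Run:
```python
from h import *
held(85,120)
cp=camera_params("top"); im,d=grab_frame("top"); cv2.imwrite("pics/t2.png",im[...,::-1])
x,y,w=near((457,-21.5),55.2); go(x,y,14,w)
a=cv2.resize(im[170:270,150:300],(600,400)); cv2.imwrite("pics/t2c.png",a[...,::-1])
```

```text
top 999 c 461.4 -22.5 d 143.8 z 96.9 slope [0.002 0.006]
wrist 39014 c 440.2 -24.8 d 168.1 z 98.4 slope [-0.02   0.003]
scene 1315 c 458.5 -27.4 d 147.2 z 98.4 slope [0.005 0.022]
turn [-0.0001, 0.0001, -0.001] shift_m [0.0005, -0.0009, 0.0602]
```

View pics/t2c.png

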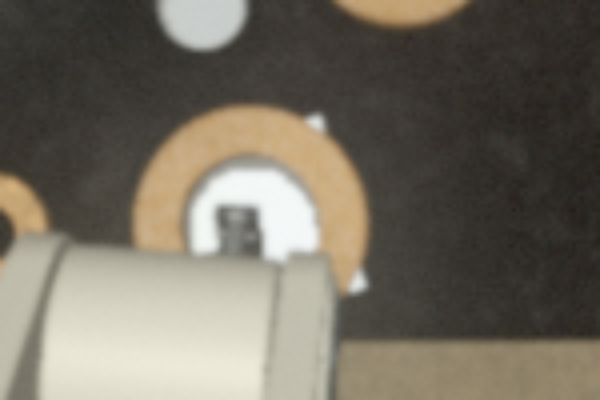

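The picture shows the ring over the tile, with the tile's corners peeking out at the right. It needs about 2–3 mm of correction, so I lower it with that.

move_arm([
  [0,0,0,0.001,-0.001,0.012,0.02],
  [0,0,0,0.003,-0.003,0.03,0.02],
  [0,0,0,0.003,-0.003,0.045,0.02],
  [0,0,0,0.003,-0.003,0.054,0.02],
  [0,0,0,0.003,-0.003,0.059,0.02],
  [0,0,0,0.003,-0.003,0.061,0.02],
])

```text
clock: 5.8
eef_pos: [399.5, -15.9, 13.5]
tcp_rot: [-3.141, 0.0, 1.524]
contact_force: [-4.8, -3.1, 29.6]
opening: 0.382
grasp_force: 39.0
```

move_arm([
  [0,0,0,0,0,-0.002,0.02],
  [0,0,0,0,0,-0.002,0.07],
  [0,0,0,0,0,-0.002,0.07],
  [0,0,0,0,0,-0.002,0.07],
  [0,0,0,0,0,-0.03,0.085],
  [0,0,0,0,0,-0.08,0.085],
  [0,0,0,0,0,-0.14,0.085],
  [0,0,0,0,0,-0.14,0.085],
])

```text
clock: 6.8
eef_pos: [402.7, -15.9, 157.3]
tcp_rot: [3.133, -0.0, 1.524]
contact_force: [0.4, 0.6, 0.4]
opening: 0.994
grasp_force: 0.0
```

Run:
```python
from h import *
held(33,48)
cp=camera_params("wrist"); im,d=grab_frame("wrist"); cv2.imwrite("pics/w3.png",im[...,::-1])
for c in corks("w",im,d,cp): print(*c)
```

```text
top 897 c 545.6 -39.7 d 280.3 z 37.2 slope [0.001 0.005]
wrist 15701 c 510.5 -57.0 d 279.2 z 38.3 slope [-0.002  0.   ]
scene 1562 c 508.5 -39.8 d 257.6 z 38.9 slope [0.002 0.005]
w [496.0, 273.0] z 28.4 c 630.5 -118.6 d 117.2 mean [610.8, -116.2]
w [329.0, 176.0] z 39.0 c 455.3 -18.4 d 144.7 mean [455.5, -11.7]
w [137.0, 170.0] z -748.0 c -106.1 -354.2 d 1522.3 mean [43.6, -264.5]
```

View pics/w3.png

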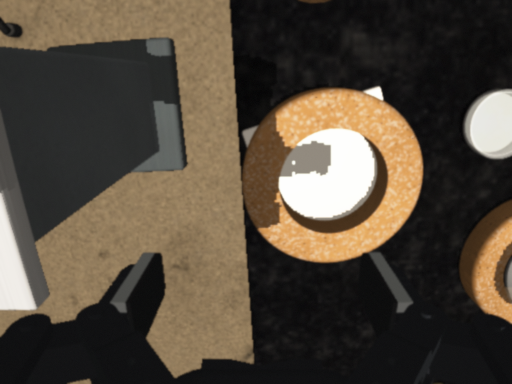

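The wrist picture shows the large ring flat and released at about (330,176), with tile corners at (375,95) and (250,135). It sits at (455.3,-18.4), about 3 mm off the tile centre. Next is the medium ring.

```bash
python3 -c "
from h import *
x,y,w=near((470,-397.5),42); print(x,y,w); go(x,y,150,w)"
```

```text
437.9313067204198 -370.37807323695074 0.8687778880073396
turn [-0.0019, 0.0007, 0.655] shift_m [-0.3524, 0.0557, 0.0022]
```

Converted, 0.655 rad / 1.5708 = 0.417.

move_arm([
  [0,0,0.0573,-0.05,0.008,0,0.085],
  [0,0,0.121,-0.1,0.016,0,0.085],
  [0,0,0.1783,-0.15,0.024,0,0.085],
  [0,0,0.2355,-0.2,0.032,0,0.085],
  [0,0,0.2928,-0.25,0.04,0,0.085],
  [0,0,0.3501,-0.3,0.048,0,0.085],
  [0,0,0.417,-0.352,0.056,0,0.085],
  [0,0,0.417,-0.352,0.056,0,0.085],
])

```text
clock: 8.0
eef_pos: [438.7, -372.7, 151.0]
tcp_rot: [-3.14, 0.0, 0.865]
contact_force: [-0.3, 0.4, 0.1]
opening: 0.995
grasp_force: 0.0
```

Run:
```python
from h import *
cp=camera_params("wrist"); im,d=grab_frame("wrist")
for c in corks("w",im,d,cp):
    print(*c)
    if 105<c[8]<115:
        x,y,w=near((c[5],c[6]),42); go(x,y,3,w)
```

```text
w [276.0, 238.0] z -746.5 c -100.2 -912.3 d 1993.0 mean [-16.4, -660.5]
w [492.0, 98.0] z -441.5 c 862.1 -668.4 d 56.2 mean [866.6, -664.2]
w [13.0, 24.0] z -746.9 c 42.8 284.8 d 153.9 mean [46.4, 282.3]
```

```bash
sed -i 's|    cs,_=cv2.findContours|    P=cloud(cp,d); m[P[...,2]<5]=0\n    cs,_=cv2.findContours|' h.py
python3 - <<'E'
from h import *
cp=camera_params("wrist"); im,d=grab_frame("wrist")
for c in corks("w",im,d,cp):
    print(*c)
    if 105<c[8]<115:
        x,y,w=near((c[5],c[6]),42); go(x,y,3,w)
E
```

```text
w [313.0, 173.0] z 26.9 c 470.8 -396.1 d 109.9 mean [472.2, -393.0]
turn [-0.0041, -0.0002, -0.003] shift_m [0.0007, 0.0009, 0.1481]
```

move_arm([
  [0,0,0,0.001,0.001,0.05,0.07],
  [0,0,0,0.001,0.001,0.1,0.07],
  [0,0,0,0.001,0.001,0.135,0.07],
  [0,0,0,0.001,0.001,0.146,0.07],
  [0,0,0,0.001,0.001,0.146,0.015],
  [0,0,0,0.001,0.001,0.146,0.015],
  [0,0,0,0.001,0.001,0.146,0.015],
  [0,0,0,0.001,0.001,0.146,0.015],
], grip_force=40)

```text
clock: 9.1
eef_pos: [441.3, -370.4, 8.9]
tcp_rot: [3.139, -0.0, 0.869]
contact_force: [-0.8, 0.8, 6.2]
opening: 0.29
grasp_force: 36.7
```

move_arm([
  [0,0,0,0,0,-0.01,0.015],
  [0,0,0,0,0,-0.03,0.015],
  [0,0,0,0,0,-0.06,0.015],
  [0,0,0,0,0,-0.1,0.015],
  [0,0,0,0,0,-0.1,0.015],
])

```text
clock: 9.72
eef_pos: [442.4, -371.6, 111.3]
tcp_rot: [3.135, 0.0, 0.869]
contact_force: [-0.4, 0.4, -1.0]
opening: 0.286
grasp_force: 36.7
```

Run:
```python
from h import *
held(105,150)
x,y,w=near((455.5,-18.5),42); go(x,y,103,w)
```

```text
top 652 c 480.3 -391.9 d 108.5 z 127.3 slope [ 0.015 -0.044]
wrist 15728 c 467.0 -393.7 d 122.1 z 126.3 slope [-0.058 -0.003]
scene 1563 c 470.8 -399.9 d 110.9 z 125.2 slope [0.045 0.029]
turn [-0.0002, -0.0001, -0.6614] shift_m [0.2522, -0.2483, 0.0043]
```

Converted, -0.66 rad / 1.5708 = -0.4202.

move_arm([
  [0,0,-0.0318,0.015,-0.015,0,0.015],
  [0,0,-0.0891,0.05,-0.05,0,0.015],
  [0,0,-0.1528,0.09,-0.088,0,0.015],
  [0,0,-0.2165,0.13,-0.127,0,0.015],
  [0,0,-0.2801,0.168,-0.165,0,0.015],
  [0,0,-0.3438,0.206,-0.203,0,0.015],
  [0,0,-0.3947,0.238,-0.234,0,0.015],
  [0,0,-0.4202,0.252,-0.248,0.002,0.015],
])

```text
clock: 10.88
eef_pos: [411.9, -14.8, 104.6]
tcp_rot: [-3.139, -0.0, 1.535]
contact_force: [0.7, -0.5, -1.3]
opening: 0.284
grasp_force: 38.6
```

move_arm([
  [0,0,0,0,0,0.01,0.015],
  [0,0,0,0,0,0.025,0.015],
  [0,0,0,0,0,0.03,0.015],
  [0,0,0,0,0,0.03,0.015],
])

```text
clock: 11.38
eef_pos: [413.2, -17.7, 74.7]
tcp_rot: [-3.14, 0.0, 1.528]
contact_force: [0.0, -0.2, -1.1]
opening: 0.289
grasp_force: 38.7
```

Run:
```python
from h import *
s=sensors.sense(); print(s["eef_pos"],s["tcp_rot"])
held(84,130)
im,d=grab_frame("scene"); cv2.imwrite("pics/s4.png",cv2.resize(im[120:270,150:350],(800,600))[...,::-1])
```

```text
[413.21182308 -17.72346304  74.67507395] [-3.13983347e+00  4.53545611e-05  1.52818444e+00]
top 505 c 462.6 -19.2 d 108.7 z 90.6 slope [0.007 0.012]
wrist 26941 c 437.3 -17.7 d 142.8 z 92.3 slope [-0.003 -0.016]
scene 747 c 448.2 -21.1 d 121.3 z 92.9 slope [0.006 0.024]
```

View pics/s4.png

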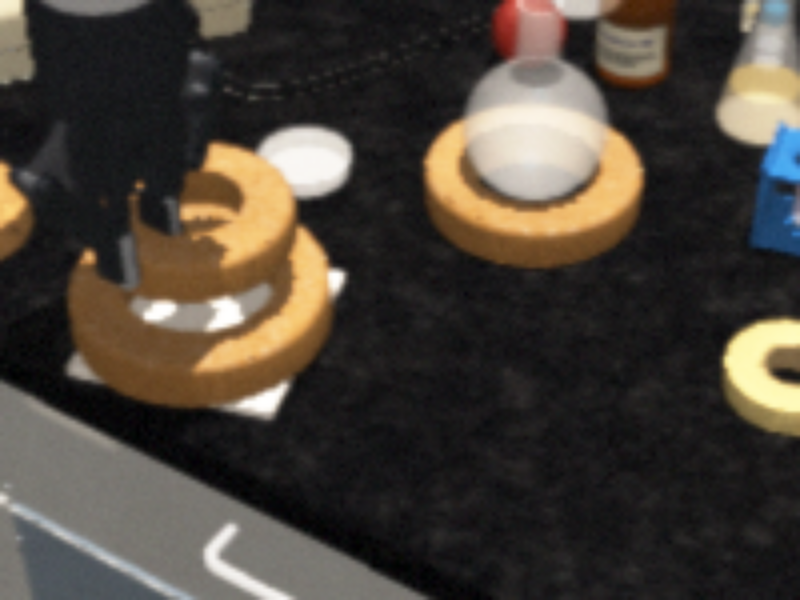

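The scene crop shows the medium ring held level above the large one, roughly concentric. Lowering now.

move_arm([
  [0,0,0,-0.001,-0.001,0.01,0.015],
  [0,0,0,-0.001,-0.001,0.019,0.015],
  [0,0,0,-0.001,-0.001,0.025,0.015],
  [0,0,0,-0.001,-0.001,0.028,0.015],
  [0,0,0,-0.001,-0.001,0.028,0.015],
])

```text
clock: 12.2
eef_pos: [412.8, -18.3, 47.1]
tcp_rot: [-3.141, 0.0, 1.529]
contact_force: [-0.6, 0.0, 0.1]
opening: 0.284
grasp_force: 38.8
```

move_arm([
  [0,0,0,0,0,0.001,0.015],
  [0,0,0,0,0,0.001,0.06],
  [0,0,0,0,0,0.001,0.06],
  [0,0,0,0,0,0,0.06],
  [0,0,0,0,0,-0.02,0.06],
  [0,0,0,0,0,-0.06,0.085],
  [0,0,0,0,0,-0.11,0.085],
  [0,0,0,0,0,-0.11,0.085],
])

```text
clock: 13.2
eef_pos: [415.4, -18.4, 160.5]
tcp_rot: [3.135, 0.0, 1.529]
contact_force: [-0.4, -0.1, -0.0]
opening: 0.997
grasp_force: 0.0
```

Run:
```python
from h import *
cp=camera_params("wrist"); im,d=grab_frame("wrist"); P=cloud(cp,d)
cv2.imwrite("pics/w5.png",im[...,::-1])
m=cv2.inRange(cv2.cvtColor(im,cv2.COLOR_RGB2HSV),(6,80,60),(22,255,255))
B=(abs(P[...,0]-456)<90)&(abs(P[...,1]+18)<90)&(m>0)
for lo,hi in((34,42),(60,69)):
    q=P[B&(P[...,2]>lo)&(P[...,2]<hi)]; c,r=cv2.minEnclosingCircle(q[:,:2].astype(np.float32)); print(len(q),np.median(q[:,2]),np.round(c,1),2*r)
x,y,w=near((448.7,158.0),30); go(x,y,150,w); print(x,y,w)
```

```text
6951 38.33925170892974 [455.4 -18.4] 144.94886779785156
11722 64.26379133034631 [453.1 -19.7] 110.41120147705078
turn [0.0037, 0.0008, -0.3806] shift_m [0.1665, -0.0006, 0.0087]
420.4030789564867 148.03585129290147 1.909365985183709
```

View pics/w5.png

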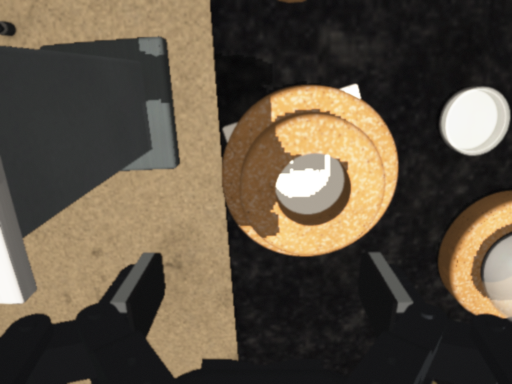

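The medium ring is released at (453.1,-19.7), seen at (311,184), 2.6 mm off the large ring's centre. Next is the small ring.

Converted, -0.38 rad / 1.5708 = -0.2419.

move_arm([
  [0,0,-0.0637,0.045,0,0.002,0.06],
  [0,0,-0.1273,0.09,0,0.004,0.06],
  [0,0,-0.191,0.135,0,0.007,0.046],
  [0,0,-0.2419,0.1665,-0.0005,0.009,0.046],
  [0,0,-0.2419,0.1665,-0.0005,0.009,0.046],
])

```text
clock: 13.88
eef_pos: [418.5, 149.3, 146.8]
tcp_rot: [-3.139, -0.0, 1.912]
contact_force: [-0.1, -0.4, 0.2]
opening: 0.534
grasp_force: 0.0
```

Run:
```python
from h import *
s=sensors.sense(); print(s["eef_pos"],s["opening"])
cp=camera_params("wrist"); im,d=grab_frame("wrist")
for c in corks("w",im,d,cp):
    print(*c)
    if 75<c[8]<87:
        x,y,w=near((c[5],c[6]),30); go(x,y,5,w)
```

```text
[418.48547626 149.30672612 146.83284794] 0.5338175219949772
w [247.0, 331.0] z 60.6 c 451.5 14.8 d 84.6 mean [447.4, 28.6]
turn [-0.0026, 0.0005, 0.3065] shift_m [-0.1278, -0.0414, 0.1421]
w [271.0, 306.0] z 35.3 c 466.3 20.7 d 120.1 mean [461.6, 43.6]
w [292.0, 173.0] z 24.8 c 444.9 160.0 d 78.9 mean [433.4, 164.3]
turn [-0.0026, 0.0001, -0.0059] shift_m [0.0021, -0.0007, 0.142]
```

Run:
```python
from h import *
s=sensors.sense(); print(s["eef_pos"],s["opening"])
cp=camera_params("wrist"); im,d=grab_frame("wrist"); cv2.imwrite("pics/w6.png",im[...,::-1])
P=cloud(cp,d); k=(P[...,2]>19)&(P[...,2]<30)&(abs(P[...,0]-447)<60)&(abs(P[...,1]-158)<60)
q=P[k]; c,r=cv2.minEnclosingCircle(q[:,:2].astype(np.float32)); print(len(q),c,2*r,q.mean(0))
x,y,w=near(c,30); go(x,y,5,w)
```

```text
[418.38592734 148.26771604 146.97888089] 0.5374692700271431
5482 (447.62554931640625, 158.76988220214844) 79.96509552001953 [446.47390609 160.29242411  24.22207504]
turn [-0.0025, 0.0003, -0.0028] shift_m [0.0008, 0.0016, 0.1422]
```

View pics/w6.png

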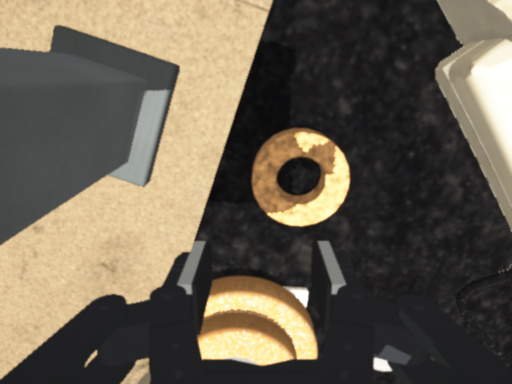

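The picture shows the small ring at about (301,177), partly in shadow, with the fingers at a good width. I descend and grip.

move_arm([
  [0,0,0,0.001,0.0015,0.04,0.046],
  [0,0,0,0.001,0.0015,0.09,0.046],
  [0,0,0,0.001,0.0015,0.125,0.046],
  [0,0,0,0.001,0.0015,0.141,0.046],
  [0,0,0,0.001,0.0015,0.141,0.046],
  [0,0,0,0.001,0.0015,0.141,0.01],
  [0,0,0,0.001,0.0015,0.141,0.01],
  [0,0,0,0.001,0.0015,0.141,0.01],
], grip_force=40)

```text
clock: 14.98
eef_pos: [421.0, 149.4, 8.1]
tcp_rot: [3.14, 0.0, 1.909]
contact_force: [-0.3, -3.7, 8.6]
opening: 0.231
grasp_force: 38.2
```

move_arm([
  [0,0,0,0,0,0,0.01],
  [0,0,0,0,0,-0.01,0.01],
  [0,0,0,0,0,-0.04,0.01],
  [0,0,0,0,0,-0.08,0.01],
  [0,0,0,0,0,-0.12,0.01],
  [0,0,0,0,0,-0.12,0.01],
])

```text
clock: 15.72
eef_pos: [422.5, 150.4, 130.6]
tcp_rot: [3.135, -0.0, 1.909]
contact_force: [0.3, -0.1, -0.5]
opening: 0.237
grasp_force: 37.8
```

Run:
```python
from h import *
held(125,160)
x,y,w=near((454,-19.3),30); go(x,y,123,w)
```

```text
top 370 c 453.1 156.0 d 78.7 z 145.9 slope [-0.026  0.13 ]
wrist 12692 c 447.8 159.6 d 80.4 z 145.0 slope [-0.03  -0.043]
scene 450 c 440.4 157.8 d 91.8 z 142.6 slope [0.074 0.025]
turn [-0.0004, -0.0, 0.3805] shift_m [-0.1593, -0.0517, 0.004]
```

Converted, 0.38 rad / 1.5708 = 0.2419.

move_arm([
  [0,0,0.0382,-0.024,-0.008,0,0.01],
  [0,0,0.0955,-0.064,-0.02,0,0.01],
  [0,0,0.1592,-0.104,-0.033,0,0.01],
  [0,0,0.2101,-0.138,-0.045,0,0.01],
  [0,0,0.2419,-0.159,-0.051,0,0.01],
  [0,0,0.2419,-0.159,-0.051,0.01,0.01],
  [0,0,0.2419,-0.159,-0.051,0.025,0.01],
  [0,0,0.2419,-0.159,-0.051,0.025,0.01],
])

```text
clock: 16.88
eef_pos: [423.5, -16.7, 100.5]
tcp_rot: [-3.138, -0.0, 1.53]
contact_force: [-0.6, 0.1, -0.1]
opening: 0.234
grasp_force: 37.8
```

Run:
```python
from h import *
held(108,140)
x,y,w=near((453.5,-19.5),29); go(x,y,72.5,w)
```

```text
top 61 c 478.0 -15.2 d 60.4 z 115.4 slope [-0.048  0.01 ]
wrist 14577 c 445.8 -18.6 d 92.9 z 117.3 slope [-0.004 -0.014]
scene 439 c 454.7 -22.1 d 81.1 z 117.9 slope [0.026 0.007]
turn [-0.0007, -0.0001, 0.002] shift_m [-0.0014, -0.0003, 0.0296]
```

move_arm([
  [0,0,0,-0.001,0,0.01,0.01],
  [0,0,0,-0.001,0,0.02,0.01],
  [0,0,0,-0.001,0,0.026,0.01],
  [0,0,0,-0.001,0,0.029,0.01],
  [0,0,0,-0.001,0,0.0295,0.01],
  [0,0,0,-0.001,0,0.0295,0.01],
])

```text
clock: 17.77
eef_pos: [425.2, -18.5, 72.9]
tcp_rot: [3.141, 0.0, 1.529]
contact_force: [0.5, -0.0, -1.0]
opening: 0.231
grasp_force: 37.8
```

move_arm([
  [0,0,0,-0.0005,0,0.0015,0.01],
  [0,0,0,-0.0005,0,0.0015,0.01],
  [0,0,0,-0.0005,0,0.0015,0.042],
  [0,0,0,-0.0005,0,0.0015,0.042],
  [0,0,0,-0.0005,0,0.0015,0.042],
  [0,0,0,-0.0005,0,-0.02,0.042],
  [0,0,0,-0.0005,0,-0.06,0.042],
  [0,0,0,-0.0005,0,-0.1,0.085],
])

```text
clock: 18.77
eef_pos: [424.6, -18.9, 173.7]
tcp_rot: [-3.141, 0.0, 1.529]
contact_force: [0.3, -0.3, -0.6]
opening: 0.684
grasp_force: 0.0
```

Run:
```python
from h import *
for _ in range(3): im,d=grab_frame("wrist")
s=sensors.sense(); print(s["eef_pos"])
cp=camera_params("wrist"); im,d=grab_frame("wrist"); P=cloud(cp,d)
cv2.imwrite("pics/w7.png",im[...,::-1])
m=cv2.inRange(cv2.cvtColor(im,cv2.COLOR_RGB2HSV),(6,80,60),(22,255,255))
B=(abs(P[...,0]-456)<90)&(abs(P[...,1]+18)<90)&(m>0)
for lo,hi in((34,42),(60,69),(84,93)):
    q=P[B&(P[...,2]>lo)&(P[...,2]<hi)]; c,r=cv2.minEnclosingCircle(q[:,:2].astype(np.float32)); print(len(q),np.median(q[:,2]),np.round(c,1),2*r)
```

```text
[426.42291557 -19.02521252 174.47149891]
6086 38.315154165099784 [455.6 -18.5] 145.485107421875
4680 64.09296417765593 [453.2 -19.6] 110.14311218261719
5605 88.30195666077393 [454.  -19.6] 79.79219055175781
```

View pics/w7.png

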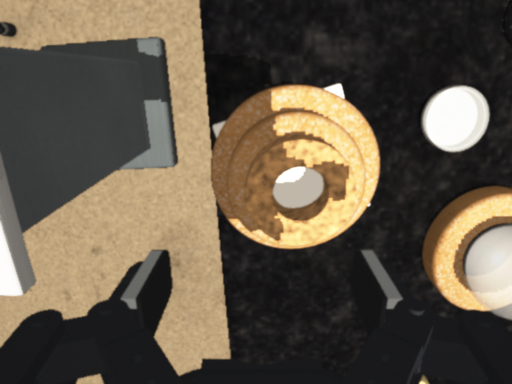

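The three rings are stacked concentrically at (298,187), each within about 2.6 mm of the one below. Now the flask: I hover above it first.

```bash
python3 -c "
from h import *
go(656,-114.5,215,1.398)"
```

```text
turn [0.0016, -0.0001, 0.1308] shift_m [-0.0858, 0.2345, -0.0415]
```

Converted, 0.13 rad / 1.5708 = 0.0828.

move_arm([
  [0,0,0.0127,-0.014,0.04,-0.02,0.07],
  [0,0,0.0255,-0.028,0.08,-0.0415,0.07],
  [0,0,0.0382,-0.045,0.125,-0.0415,0.07],
  [0,0,0.0573,-0.062,0.17,-0.0415,0.07],
  [0,0,0.0764,-0.08,0.215,-0.0415,0.07],
  [0,0,0.0828,-0.086,0.2345,-0.0415,0.07],
  [0,0,0.0828,-0.086,0.2345,-0.0415,0.07],
])

```text
clock: 19.85
eef_pos: [655.7, -115.0, 211.6]
tcp_rot: [-3.139, 0.0, 1.398]
contact_force: [0.5, -0.8, 0.1]
opening: 0.817
grasp_force: 0.0
```

Run:
```python
from h import *
for _ in range(2): im,d=grab_frame("wrist")
s=sensors.sense(); print(s["eef_pos"],s["tcp_rot"])
cp=camera_params("wrist"); im,d=grab_frame("wrist"); P=cloud(cp,d)
cv2.imwrite("pics/w8.png",im[...,::-1])
for c in corks("w",im,d,cp): print(*c)
B=(abs(P[...,0]-656)<40)&(abs(P[...,1]+115)<40)
for lo,hi in((115,128),(128,141),(141,152)):
    q=P[B&(P[...,2]>lo)&(P[...,2]<hi)]
    if len(q)>5: c,r=cv2.minEnclosingCircle(q[:,:2].astype(np.float32)); print(len(q),q.mean(0).round(1),np.round(c,1),2*r)
```

```text
[ 654.34057265 -114.31880378  212.45431176] [-3.13838666e+00 -9.60351534e-05  1.39902590e+00]
w [431.0, 224.0] z 74.5 c 803.4 -192.2 d 23.0 mean [800.9, -189.3]
w [306.0, 199.0] z 28.6 c 686.2 -156.5 d 78.2 mean [693.3, -159.3]
w [313.0, 124.0] z 29.1 c 709.3 -86.6 d 48.6 mean [706.0, -82.7]
w [422.0, 115.0] z 69.8 c 803.3 -93.1 d 31.3 mean [801.1, -91.8]
w [243.0, 142.0] z 29.1 c 656.7 -114.6 d 130.8 mean [629.6, -86.0]
w [44.0, 95.0] z 84.3 c 456.8 -20.9 d 79.5 mean [478.0, -25.4]
371 [ 656.6 -113.6  121.6] [ 656.7 -113.4] 25.951494216918945
424 [ 656.3 -113.5  134.6] [ 656.5 -113.3] 25.17304801940918
373 [ 656.3 -114.1  143.3] [ 655.9 -114.2] 25.528532028198242
```

View pics/w8.png

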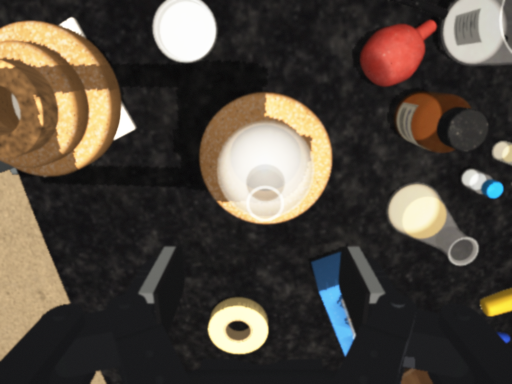

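The picture shows the flask neck rim at (265,203). The neck axis is at (656.4,-113.8). I descend and grip it gently.

move_arm([
  [0,0,0,0.001,0.002,0.02,0.06],
  [0,0,0,0.001,0.002,0.05,0.06],
  [0,0,0,0.001,0.002,0.08,0.055],
  [0,0,0,0.001,0.002,0.097,0.055],
  [0,0,0,0.001,0.002,0.105,0.055],
  [0,0,0,0.001,0.002,0.105,0.055],
])

```text
clock: 20.75
eef_pos: [657.8, -114.0, 109.2]
tcp_rot: [-3.141, -0.0, 1.399]
contact_force: [0.1, -0.1, 0.7]
opening: 0.638
grasp_force: 0.0
```

```bash
python3 -c "
from h import *
go(656.4,-113.8,107,1.398)"
```

```text
turn [-0.0002, -0.0, 0.0009] shift_m [-0.0001, -0.0014, 0.0022]
```

move_arm([
  [0,0,0,0,-0.001,0.001,0.05],
  [0,0,0,0,-0.001,0.001,0.04],
  [0,0,0,0,-0.001,0.001,0.03],
  [0,0,0,0,-0.001,0.001,0.015],
  [0,0,0,0,-0.001,0.001,0.015],
  [0,0,0,0,-0.001,0.001,0.015],
  [0,0,0,0,-0.001,0.001,0.015],
], grip_force=35)

```text
clock: 21.62
eef_pos: [657.2, -114.0, 108.6]
tcp_rot: [3.141, 0.0, 1.399]
contact_force: [-0.2, -0.1, 5.8]
opening: 0.277
grasp_force: 34.3
```

move_arm([
  [0,0,0,0,0,-0.005,0.015],
  [0,0,0,0,0,-0.02,0.015],
  [0,0,0,0,0,-0.045,0.015],
  [0,0,0,0,0,-0.07,0.015],
  [0,0,0,0,0,-0.095,0.015],
  [0,0,0,0,0,-0.11,0.015],
  [0,0,0,0,0,-0.11,0.015],
])

```text
clock: 22.5
eef_pos: [657.5, -113.9, 219.7]
tcp_rot: [3.139, -0.0, 1.399]
contact_force: [0.6, 0.7, -0.7]
opening: 0.282
grasp_force: 34.4
```

```bash
python3 -c "
from h import *
go(454,-19.6,218,1.398)"
```

```text
turn [0.0022, -0.0001, 0.0008] shift_m [0.0581, -0.2166, 0.0012]
```

move_arm([
  [0,0,0,0.003,-0.012,0,0.015],
  [0,0,0,0.01,-0.038,0,0.015],
  [0,0,0,0.02,-0.075,0,0.015],
  [0,0,0,0.03,-0.112,0,0.015],
  [0,0,0,0.04,-0.149,0,0.015],
  [0,0,0,0.049,-0.183,0,0.015],
  [0,0,0,0.055,-0.206,0,0.015],
  [0,0,0,0.058,-0.2165,0,0.015],
])

```text
clock: 23.5
eef_pos: [451.3, -19.1, 217.4]
tcp_rot: [-3.14, 0.0, 1.399]
contact_force: [-1.2, 0.4, -1.6]
opening: 0.282
grasp_force: 34.5
```

move_arm([
  [0,0,0,0,0,0.005,0.015],
  [0,0,0,0,0,0.01,0.015],
  [0,0,0,0,0,0.01,0.015],
  [0,0,0,0,0,0.01,0.015],
])

```text
clock: 24.0
eef_pos: [453.8, -19.9, 208.1]
tcp_rot: [-3.141, 0.0, 1.398]
contact_force: [0.3, 0.1, -0.6]
opening: 0.28
grasp_force: 34.5
```

Run:
```python
from h import *
im,d=grab_frame("scene"); cv2.imwrite("pics/s9.png",cv2.resize(im[60:240,110:350],(800,600))[...,::-1])
im,d=grab_frame("wrist"); s=sensors.sense(); print(s["eef_pos"],s["tcp_rot"]); go(454,-19.6,179,1.398)
```

```text
[453.77403234 -19.80697173 208.28603434] [3.14155383e+00 3.94618703e-05 1.39863070e+00]
turn [0.0, 0.0, 0.0006] shift_m [0.0002, 0.0002, 0.0293]
```

View pics/s9.png

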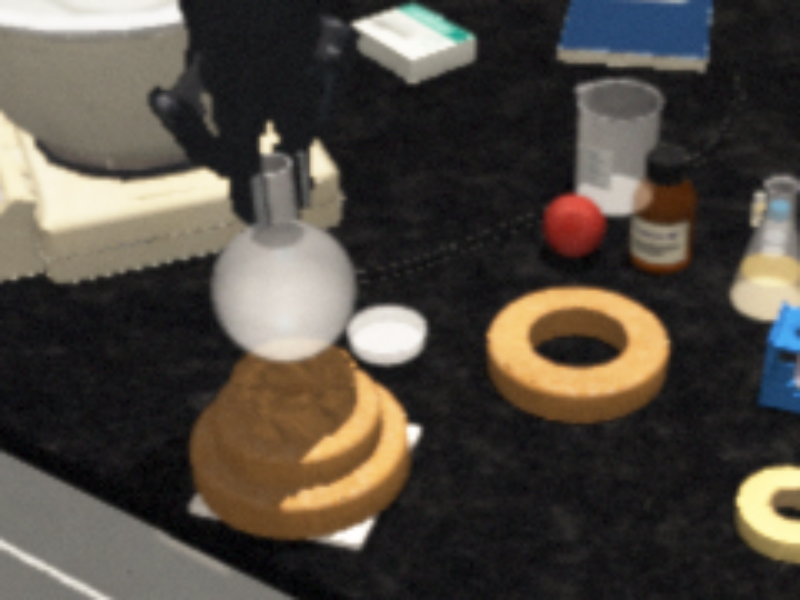

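The crop shows the flask at (285,290) held upright right over the stack. I lower it slowly.

move_arm([
  [0,0,0,0,0,0.006,0.015],
  [0,0,0,0,0,0.013,0.015],
  [0,0,0,0,0,0.019,0.015],
  [0,0,0,0,0,0.024,0.015],
  [0,0,0,0,0,0.027,0.015],
  [0,0,0,0,0,0.0285,0.015],
  [0,0,0,0,0,0.0285,0.015],
  [0,0,0,0,0,0.0285,0.015],
])

```text
clock: 25.1
eef_pos: [454.3, -19.5, 181.1]
tcp_rot: [3.14, -0.001, 1.399]
contact_force: [-3.3, 1.9, 13.8]
opening: 0.28
grasp_force: 36.2
```

move_arm([
  [0,0,0,0,0,-0.001,0.015],
  [0,0,0,0,0,-0.001,0.015],
])

```text
clock: 25.35
eef_pos: [454.1, -19.6, 181.3]
tcp_rot: [3.14, -0.0, 1.399]
contact_force: [-0.7, 1.0, 6.5]
opening: 0.277
grasp_force: 35.0
```

move_arm([
  [0,0,0,0,0,-0.0005,0.015],
  [0,0,0,0,0,-0.0005,0.03],
  [0,0,0,0,0,-0.0005,0.045],
  [0,0,0,0,0,-0.0005,0.06],
  [0,0,0,0,0,-0.0005,0.06],
  [0,0,0,0,0,-0.015,0.06],
  [0,0,0,0,0,-0.04,0.06],
  [0,0,0,0,0,-0.08,0.06],
])

```text
clock: 26.35
eef_pos: [452.8, -19.6, 261.7]
tcp_rot: [-3.14, 0.0, 1.399]
contact_force: [0.2, -0.1, 0.6]
opening: 0.701
grasp_force: 0.0
```

move_arm([
  [0,0,0,0,0,-0.03,0.06],
  [0,0,0,0,0,-0.03,0.06],
  [0,0,0,0,0,-0.03,0.06],
])

```text
clock: 26.72
eef_pos: [453.2, -19.7, 290.8]
tcp_rot: [3.142, -0.0, 1.399]
contact_force: [-1.3, 0.0, 0.2]
opening: 0.699
grasp_force: 0.0
```

Run:
```python
from h import *
im,d=grab_frame("scene"); a=cv2.resize(im[60:240,110:350],(400,300))
im,d=grab_frame("wrist"); cp=camera_params("wrist"); im,d=grab_frame("wrist"); P=cloud(cp,d); b=cv2.resize(im,(400,300))
cv2.imwrite("pics/f.png",np.hstack([a,b])[...,::-1])
B=(abs(P[...,0]-454)<40)&(abs(P[...,1]+20)<40)
for lo,hi in((185,198),(198,211),(211,222)):
    q=P[B&(P[...,2]>lo)&(P[...,2]<hi)]
    if len(q)>5: c,r=cv2.minEnclosingCircle(q[:,:2].astype(np.float32)); print(len(q),q.max(0).round(1),np.round(c,1),2*r)
m=cv2.inRange(cv2.cvtColor(im,cv2.COLOR_RGB2HSV),(6,80,60),(22,255,255))
B=(abs(P[...,0]-456)<90)&(abs(P[...,1]+18)<90)&(m>0)
for lo,hi in((34,42),(60,69),(84,93)):
    q=P[B&(P[...,2]>lo)&(P[...,2]<hi)]; c,r=cv2.minEnclosingCircle(q[:,:2].astype(np.float32)); print(len(q),np.median(q[:,2]),np.round(c,1),2*r)
```

```text
307 [467.7  -5.1 198. ] [454.8 -17.2] 25.861976623535156
359 [467.5  -5.  210.9] [455. -17.] 25.308677673339844
438 [467.1  -4.9 217.8] [454.6 -17.7] 25.662147521972656
3239 38.332551194295775 [455.4 -18. ] 144.23983764648438
1667 64.08205151235006 [454.1 -18.5] 108.89190673828125
9 86.1551015246178 [460.8  17.9] 23.079214096069336
```

View pics/f.png

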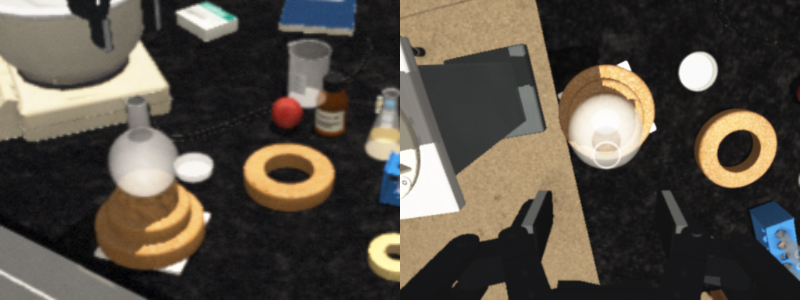

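The picture shows the flask upright on the three rings at (143,160), with the gripper clear. Its rim is at 217 mm, where 216 mm was expected.

```bash
python3 -c "
from rig import order
print(order.sign_off())"
```

```text
the job is handed in; nothing more can be done
None
```

I stacked the three cork rings on the tile, largest lowest and each within about 3 mm of the one below. The flask sits upright in the top ring, the tape roll and petri dish were never touched, and I handed the job in at about 27 s of the 128 s; no verdict came back.

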